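# Find the gritty roller on the slab track

## Task

One of the three rollers on the slab track has grit in its bearings. Lightly stroke each roller round by hand where it sits, at least an eighth of a turn on from where it stood, and feel which one drags; then lift that roller out of its slots and lay it gently in the two V saddles of the wooden rack. Never lean on a roller, leave the two free-running ones seated in their slots, and do not disturb the tools and stones on the bench.

Things in the scene. Friction and masses are not known exactly. Their poses are not given: they have to be found in the camera images.
- track: Roller track bolted to the bench, 400 mm long (y), 194 wide (x): two grey steel channels, webs 6 thick, 94 high, 162 apart between centres, flanges outward, with pairs of open-topped slots (12.5 wide, floor 71 above the bench, 23 deep) at y = -110, 0, +110 mm. Rollers lie across it, axles along its x, tubes 10 mm proud of the rails. Low ties at the ends. Origin: bench level, its middle; z up
- seat_left (a point): Middle of the track's left (+y) slot pair = axle middle of the roller there, 80 mm above the bench (tube top 104); axes as the track's. Each slot pair holds one of three rollers that look alike: plain steel tube 48 mm across, 148 long, on ball bearings about a fixed axle 176 long, 0.4 to 0.6 kg, a thin dark weld seam along the tube, uppermost at the start; any may be the gritty one
- seat_mid (a point): Middle of the track's middle slot pair = axle middle of the roller there, 80 mm above the bench (tube top 104); axes as the track's. The axle's flatted ends (9 mm thick, 18 tall) stand in the slots with nearly 2 mm of play each way: the axle cannot turn, and the roller lifts straight up, free after 23 mm
- seat_right (a point): Middle of the track's right (-y) slot pair = axle middle of the roller there, 80 mm above the bench (tube top 104); axes as the track's. Stroking a tube's top crosswise rolls it: an eighth of a turn is 19 mm at the rim. A sound one takes under 0.3 N at the rim and coasts on, the gritty one about 3 N and stops at once; press 6 to 15 N so that it turns and the finger does not skid
- rack: Wooden rack, fixed left or right of the track: board 220 x 120 x 12 mm with two pale V saddles 16 thick at x = -52 and +52. Each is a right-angled V open upwards, point 22 and tops 47 above the bench, 51 wide at the top. A roller lying in it has its axle along the rack's x, over y = 0, axis 56 mm above the bench. Origin: bench level, board's middle; x along its long side
- slab: sandstone slab 210 x 130 x 35 mm with a fan of purple stone strips and agates on it (tops 44 mm), fixed, on the other side of the track from the rack. Origin: bench level, its middle
- hammer: loose stone hammer lying on the bench, 260 mm long, head 26 mm high, bystander. Origin: underside, mid-length
- brush: loose bench brush lying on the bench, 200 mm long, 20 mm high, bystander. Origin: underside, mid-length
- strip: loose purple stone strip, 150 x 24 x 14 mm, bystander. Origin: underside, its middle
- agate: loose piece of agate, 62 x 36 x 21 mm, bystander. Origin: underside, its middle

How it is judged:
By the outcome, as a careful person would: the job done as asked, in the order asked, and still so for the second after the job is handed in, with the robot touching nothing.
It also fails if it takes over 72 s, if anything falls off the work surface, if the arm or the gripper's body presses on something with over 40 N, if the wrist force passes 120 N, or if a joint passes its speed limit or range.

## Robot

A 6-joint arm with a two-finger parallel gripper is mounted at the origin on the work surface. World frame = base frame: x ahead of the robot, y to its left, z up, the work surface at z = 0. Lengths are in mm, angles in degrees, forces in N, time in s.
With the tool pointing down it reaches from about 300 to 850 mm from the base axis. Payload 4.2 kg.
Tool frame: the origin (TCP) lies midway between the tips of the shut fingers; the grasp point (between the pads) lies 19 mm behind it; z points along the fingers, y is the direction in which the jaws open and shut (so a half turn about z gives the same grasp; the last joint's range is limited). The gripper opens to 91 mm and grips with 3 to 60 N. Pads are 32 mm wide; open, the fingers measure 118 mm over their backs; the gripper's body (76 mm by 178 mm) begins 60 mm behind the grasp point.
Start: joints at [-68.01, 18.312, 89.639, -0, 72.044, -1.146], TCP at [225.931, -528.771, 213.976] pointing down, gripper open.
Joint ranges: [-177.97, 177.97], [-48.28, 115.42], [12.27, 149.76], [-77.06, 257.06], [2.81, 150.46], [-146.56, 146.56]. Speed limits (degrees/s): [147.25, 147.25, 180, 180, 180, 180].

## Interface

Orientations are given as [roll, pitch, yaw] about the fixed x, y, z axes, in that order (R = Rz(yaw) Ry(pitch) Rx(roll)).
In Python, from workcell import env gives the robot as it stands.
- The arm moves only by the shell command python3 -m jog 'ROWS' [FORCE]. ROWS is JSON, a list of rows, each an object of numbers: "dx", "dy", "dz": the shift along the world's x, y, z in m; "wx", "wy", "wz": the turn, a rotation vector about the world's x, y, z in rad; "grip": the gripper's target within -1 to 1 (shut at 1, half-way at 0, fully open at -1). In form: [{"dx": .., "dy": .., "dz": .., "wx": .., "wy": .., "wz": .., "grip": ..}, ...]. A call has 1 to 10 rows; each row shifts and turns the commanded pose from where the row before left it; what a row does not reach is not made up. A row lasts 1/10 s, in which the tool goes at most 50 mm and 8.59 degrees, less where a joint would pass 70% of its speed; a pose out of reach is approached as far as the arm can. A call with a gripper value outside its range is refused whole. The fingers move at their own pace and stop on an object; FORCE is the grip in N (left out, the last holds). Time passes only in rows, so rows that do not move let the fingers close. It gives the time, the measured TCP pose, the force and the opening at its end, in the units of the state.
- env.state(): the state, without advancing time (a new reading comes with each control period).
- env.grab_frame(name): name is "scene" or "top" or "wrist"; returns the picture (480x640x3 uint8, red, green, blue); there is no depth.
- env.get_calibration(name): a dict with "fx", "fy", "cx", "cy" (pixels), "R" (3x3) and "t" (3): a world point X has camera coordinates R X + t. Camera axes: x right, y down, z forward; pixel columns grow to the right and rows downward; lengths in mm; the calibration is good to about 2 mm. A picture is of the moment at which its call begins: read the wrist's pose just before it. get_calibration takes no time and is no camera call; for the wrist camera it gives the pose at the moment of the call.
- env.job_done(): hands the job in, once; it reports no verdict.
The state is a dict: "time_s": time; "qpos": joint angles; "qvel": joint speeds; "effort": joint torques, N m; "ee_pos": TCP position; "ee_rot": TCP orientation; "force": force on the tool from outside, world axes, zero at the start; "torque": the same for the moment, N m; "gripper_width": finger opening in mm.
Only numpy, scipy, OpenCV 4.12 (cv2) and the standard library are available. Lean on these libraries where they do the work, as an engineer would, in place of code of your own. Each camera call takes 0.05 s, during which the arm holds its last target. There are 200 camera calls.

## Working session

There is one attempt and no reset: what is moved stays moved. The work goes in short steps, Python scripts to look and compute and a shell command to move; the robot and the scene stay as the last step left them, time stands still between calls to the robot, and variables do not carry over. Pictures are saved under pics/ and viewed, about 8 in all and at most 12, crops included, and the job is handed in when it is done.

```bash
mkdir -p pics; ls; python3 - <<'E'
from workcell import env
import cv2,json
for n in("top","scene"):
    im=env.grab_frame(n); cv2.imwrite(f"pics/{n}0.png",im[:,:,::-1])
    c=env.get_calibration(n); print(n,{k:(v.tolist() if hasattr(v,'tolist') else v) for k,v in c.items()})
print(env.state())
E
```

```text
pics
top {'fx': 581.8157570341783, 'fy': 581.8157570341783, 'cx': 322.74073442739046, 'cy': 243.5225104258324, 'R': [[0.02447174426415179, -0.9996740576435502, -0.007274077752544501], [-0.9812394485275948, -0.02262731698757951, -0.191460568209762], [0.1912335702378934, 0.011822986104352087, -0.9814733509442043]], 't': [5.336357400680998, 548.3246277407662, 1326.229870359046]}
scene {'fx': 554.2038874211806, 'fy': 554.2038874211806, 'cx': 319.61003624515314, 'cy': 244.63896925438044, 'R': [[-0.06744738779697496, 0.9977185248894112, 0.0029317182439363722], [0.7486624229590159, 0.05255269294687581, -0.6608651836140012], [-0.6595115058348113, -0.04237876303679407, -0.750498910135765]], 't': [44.68470348883248, -330.54982603761897, 1468.6304959449003]}
{'time_s': 0.1, 'qpos': array([-6.80121169e+01,  1.83488136e+01,  8.96989979e+01, -4.40359512e-04,
        7.20447616e+01, -1.14669259e+00]), 'qvel': array([-0.05415679, -0.23436583, -0.25120579, -0.0098075 , -0.06761437,
        0.0530063 ]), 'effort': array([ 5.35578442e-05, -4.13332307e+01, -2.32509917e+01,  7.29229697e-02,
        4.22432029e-02, -7.25301061e-05]), 'ee_pos': array([ 225.73488755, -528.34542052,  213.19881871]), 'ee_rot': array([-1.79907437e+02, -1.43398345e-03,  2.31347107e+01]), 'force': array([ 0.3018404 , -0.55179592, -0.17939673]), 'torque': array([ 0.00984379, -0.01628683,  0.01778641]), 'gripper_width': 91.37185615305687}
```

View pics/top0.png

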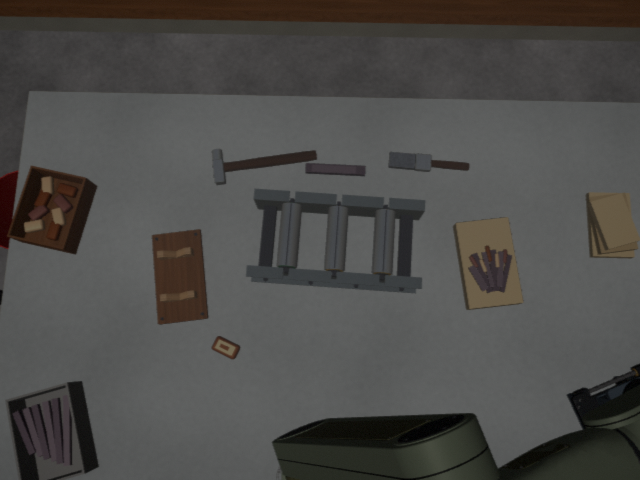

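View pics/scene0.png

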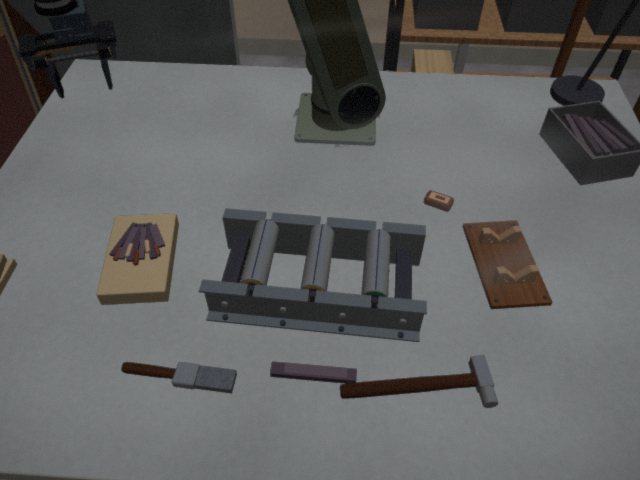

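The top view shows the track centred near pixel (335,240), the rack on the +y side at (180,277) and the slab at (488,262). The hammer, strip and brush lie beyond the track, and the agate is at (226,347). I'll enlarge the part that matters.

```bash
python3 - <<'E'
import cv2,numpy as np
im=cv2.imread("pics/top0.png")[180:340,140:440]
b=cv2.resize(im,None,fx=2.66,fy=2.66,interpolation=cv2.INTER_CUBIC)
b=np.clip(b.astype(float)*1.7,0,255).astype(np.uint8)
for i in range(140,440,20):
    cv2.line(b,(int((i-140)*2.66),0),(int((i-140)*2.66),6 if i%100 else 20),(0,255,255),1)
for j in range(180,340,20): cv2.line(b,(0,int((j-180)*2.66)),(6 if j%100 else 20,int((j-180)*2.66)),(0,255,255),1)
cv2.imwrite("pics/topc.png",b)
E
```

```text
(no output)
```

View pics/topc.png

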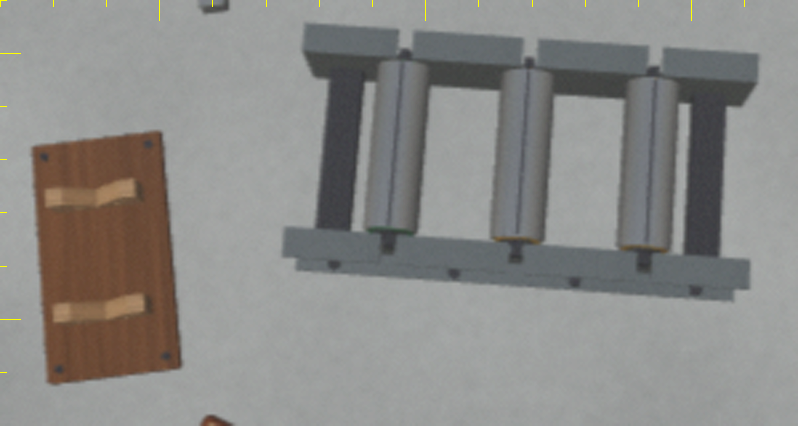

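The crop shows the three weld seams running from about (404,62) to (390,228), (528,68) to (517,238) and (652,77) to (644,246). The board corners are at (33,147), (161,131), (181,368) and (49,384). Next I fit both poses and check them in the scene image.

```bash
cat > h.py <<'E'
import numpy as np,cv2
from scipy.optimize import least_squares
from workcell import env
def proj(c,X):
    p=np.asarray(X)@np.array(c["R"]).T+c["t"]; return np.c_[c["fx"]*p[:,0]/p[:,2]+c["cx"],c["fy"]*p[:,1]/p[:,2]+c["cy"]]
def place(p,M):
    a=p[2];M=np.asarray(M,float);R=np.array([[np.cos(a),-np.sin(a)],[np.sin(a),np.cos(a)]])
    return np.c_[M[:,:2]@R.T+p[:2],M[:,2]]
E
python3 - <<'E'
from h import *
t=env.get_calibration("top"); s=env.get_calibration("scene")
cr=lambda P:np.array(P)/2.66+[140,180]-0.3
TM=[(x,y,104) for y in(110,0,-110) for x in(74,-74)]
TP=cr([(404,62),(390,228),(528,68),(517,238),(652,77),(644,246)])
RM=[(110,60,12),(110,-60,12),(-110,-60,12),(-110,60,12)]
RP=cr([(33,147),(161,131),(181,368),(49,384)])
im=cv2.imread("pics/scene0.png")
for n,M,P in(("track",TM,TP),("rack",RM,RP)):
    f=lambda p:(proj(t,place(p,M))-P).ravel()
    r=least_squares(f,[500,0,0],x_scale=[100,100,1]); print(n,r.x[:2],np.degrees(r.x[2]),r.fun.round(1))
    for q in proj(s,place(r.x,M)): cv2.circle(im,tuple(int(v*8) for v in q),12,(0,0,255),-1,shift=3)
    if n=="track":print(place(r.x,[(0,110,80),(0,0,80),(0,-110,80)]))
    else:
        for q in proj(s,place(r.x,[(x,y,z) for x in(52,-52) for y,z in((0,22),(25,47),(-25,47))])): cv2.circle(im,tuple(int(v*8) for v in q),10,(0,255,0),-1,shift=3)
cv2.imwrite("pics/sc.png",cv2.resize(im[190:350,190:560],None,fx=2.16,fy=2.16,interpolation=cv2.INTER_CUBIC))
E
```

```text
track [554.15139783 -12.39154907] -2.5214257525907016 [-0.9 -0.4 -0.8  0.3 -0.   0.4 -0.1 -0.3  0.9  0.1  0.8 -0. ]
[[ 558.99062544   97.50195336   80.        ]
 [ 554.15139783  -12.39154907   80.        ]
 [ 549.31217021 -122.2850515    80.        ]]
rack [468.39469671 363.5158654 ] 8.409513675803373 [-0.3 -0.3  0.3 -0.2  0.3  0.1 -0.2  0.3]
```

View pics/sc.png

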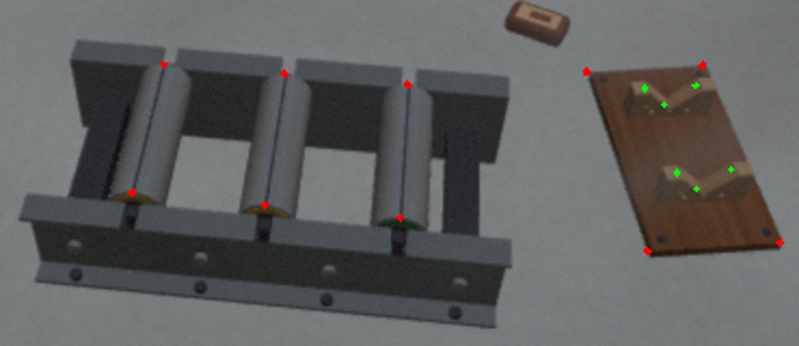

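The overlay agrees with the scene view: the seam dots sit on the tube tops and the board dots on its corners, within about 2 mm. Now I move over the right roller with the fingers shut, the pad width along the stroke.

```bash
python3 -m jog '[{"dx":0.030,"dy":0.038,"wz":0.1124,"grip":1},{"dx":0.030,"dy":0.038,"wz":0.1124,"grip":1},{"dx":0.030,"dy":0.038,"wz":0.1124,"grip":1},{"dx":0.030,"dy":0.038,"wz":0.1124,"grip":1},{"dx":0.030,"dy":0.038,"wz":0.1124,"grip":1},{"dx":0.030,"dy":0.038,"wz":0.1124,"grip":1},{"dx":0.030,"dy":0.038,"wz":0.1124,"grip":1},{"dx":0.030,"dy":0.038,"wz":0.1124,"grip":1},{"dx":0.030,"dy":0.038,"wz":0.1124,"grip":1},{"dx":0.030,"dy":0.038,"wz":0.1124,"grip":1}]' 30
python3 -m jog '[{"dx":0.023,"dy":0.012,"grip":1},{"grip":1},{"grip":1},{"grip":1}]'
python3 - <<'E'
from workcell import env
import cv2
c=env.get_calibration("wrist");im=env.grab_frame("wrist");cv2.imwrite("pics/w0.png",im[:,:,::-1])
import pickle;pickle.dump((c,env.state()),open("w0.pkl","wb"))
E
```

```text
invalid input
invalid input
```

View pics/w0.png

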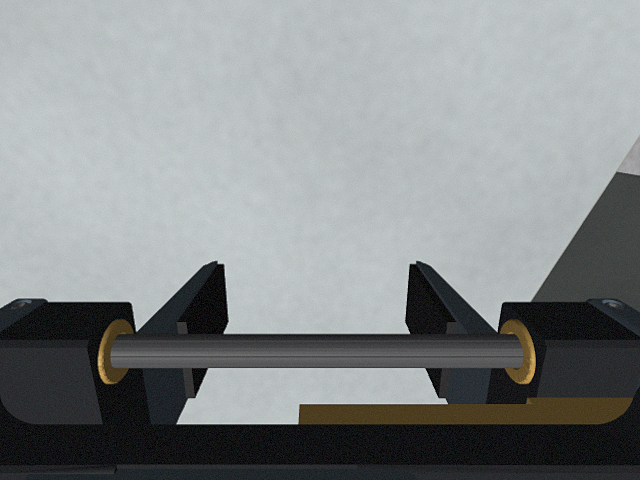

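The arm did not move, because the rows were refused; the wrist picture shows only bare bench between the open fingers. All keys are probably required in every row.

```bash
python3 -m jog '[{"dx":0.030,"dy":0.038,"dz":0,"wx":0,"wy":0,"wz":0.1124,"grip":1},{"dx":0.030,"dy":0.038,"dz":0,"wx":0,"wy":0,"wz":0.1124,"grip":1},{"dx":0.030,"dy":0.038,"dz":0,"wx":0,"wy":0,"wz":0.1124,"grip":1},{"dx":0.030,"dy":0.038,"dz":0,"wx":0,"wy":0,"wz":0.1124,"grip":1},{"dx":0.030,"dy":0.038,"dz":0,"wx":0,"wy":0,"wz":0.1124,"grip":1},{"dx":0.030,"dy":0.038,"dz":0,"wx":0,"wy":0,"wz":0.1124,"grip":1},{"dx":0.030,"dy":0.038,"dz":0,"wx":0,"wy":0,"wz":0.1124,"grip":1},{"dx":0.030,"dy":0.038,"dz":0,"wx":0,"wy":0,"wz":0.1124,"grip":1},{"dx":0.030,"dy":0.038,"dz":0,"wx":0,"wy":0,"wz":0.1124,"grip":1},{"dx":0.030,"dy":0.038,"dz":0,"wx":0,"wy":0,"wz":0.1124,"grip":1}]' 30
```

```text
time_s: 1.15
ee_pos: [526.7, -147.0, 213.8]
ee_rot: [-180.0, 0.0, 87.8]
force: [0.5, -1.3, 0.4]
gripper_width: 14.1
```

```bash
python3 -m jog '[{"dx":0.023,"dy":0.012,"dz":0,"wx":0,"wy":0,"wz":0,"grip":1},{"dx":0,"dy":0,"dz":0,"wx":0,"wy":0,"wz":0,"grip":1},{"dx":0,"dy":0,"dz":0,"wx":0,"wy":0,"wz":0,"grip":1}]' 
python3 - <<'E'
from workcell import env
import cv2
c=env.get_calibration("wrist");s=env.state();im=env.grab_frame("wrist");cv2.imwrite("pics/w1.png",im[:,:,::-1])
import pickle;pickle.dump((c,s),open("w1.pkl","wb"))
E
```

```text
time_s: 1.45
ee_pos: [548.6, -136.5, 213.4]
ee_rot: [-179.9, 0.0, 87.6]
force: [-1.2, -0.0, -0.2]
gripper_width: 0.2
```

View pics/w1.png

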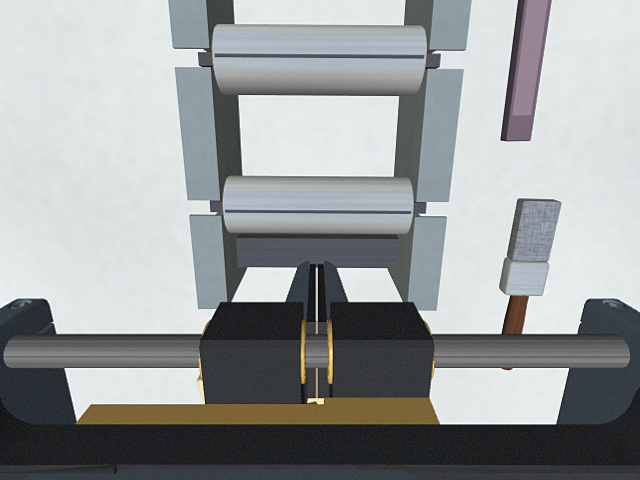

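The wrist picture shows the mid seam running (218,55) to (426,57) and the right seam (224,212) to (413,212), with +x to the right. I use these points to refine the track pose.

```bash
python3 - <<'E'
from h import *
import pickle
c,s=pickle.load(open("w1.pkl","rb"));t=env.get_calibration("top")
P=np.array([(426,57),(218,55),(413,212),(224,212)],float);M=[(74,0,104),(-74,0,104),(74,-110,104),(-74,-110,104)]
TM=[(x,y,104) for y in(110,0,-110) for x in(74,-74)]
TP=np.array([(404,62),(390,228),(528,68),(517,238),(652,77),(644,246)])/2.66+[140,180]-.3
fw=lambda p:(proj(c,place(p,M))-P).ravel()
ft=lambda p:(proj(t,place(p,TM))-TP).ravel()*1.0
for f in(fw,lambda p:np.r_[fw(p)*.5,ft(p)]):
    r=least_squares(f,[554,-12,0],x_scale=[100,100,1]);print(r.x[:2],np.degrees(r.x[2]),r.fun.round(1))
    print(place(r.x,[(0,110,80),(0,0,80),(0,-110,80)])[:,:2])
E
```

```text
[557.93002093 -11.07108942] -2.964067896023183 [ 2.5  0.7 -3.9  0.3  1.5  0.8  0.  -1.2]
[[ 563.61808484   98.78174818]
 [ 557.93002093  -11.07108942]
 [ 552.24195702 -120.92392702]]
[556.27124288 -11.52879439] -2.526125969232071 [ 0.1  0.3 -3.1  1.   0.3  0.4 -0.4  0.1 -1.2 -1.3 -1.1 -0.7 -0.4 -0.5
 -0.4 -1.2  0.6 -0.8  0.4 -1. ]
[[ 561.11948551   98.36431069]
 [ 556.27124288  -11.52879439]
 [ 551.42300025 -121.42189947]]
```

```bash
python3 -m jog '[{"dx":0.001,"dy":0.002,"dz":-0.040,"wx":0,"wy":0,"wz":0,"grip":1},{"dx":0,"dy":0,"dz":-0.040,"wx":0,"wy":0,"wz":0,"grip":1},{"dx":0,"dy":0,"dz":-0.022,"wx":0,"wy":0,"wz":0,"grip":1},{"dx":0,"dy":0,"dz":0,"wx":0,"wy":0,"wz":0,"grip":1},{"dx":0,"dy":0,"dz":0,"wx":0,"wy":0,"wz":0,"grip":1}]' 
python3 -m jog '[{"dx":0,"dy":0,"dz":-0.004,"wx":0,"wy":0,"wz":0,"grip":1},{"dx":0,"dy":0,"dz":-0.002,"wx":0,"wy":0,"wz":0,"grip":1},{"dx":0,"dy":0,"dz":0,"wx":0,"wy":0,"wz":0,"grip":1}]'
```

```text
time_s: 2.0
ee_pos: [549.6, -135.7, 112.7]
ee_rot: [180.0, 0.0, 87.4]
force: [-0.2, -0.3, 0.9]
gripper_width: 0.7
time_s: 2.3
ee_pos: [550.1, -134.9, 106.6]
ee_rot: [179.9, 0.0, 87.5]
force: [0.3, 0.7, -0.2]
gripper_width: 0.5
```

```bash
python3 -m jog '[{"dx":0,"dy":0,"dz":-0.0015,"wx":0,"wy":0,"wz":0,"grip":1},{"dx":0,"dy":0,"dz":0,"wx":0,"wy":0,"wz":0,"grip":1}]'
```

```text
time_s: 2.5
ee_pos: [550.0, -134.7, 104.6]
ee_rot: [180.0, 0.0, 87.5]
force: [0.5, -0.4, 0.6]
gripper_width: 0.3
```

```bash
python3 -m jog '[{"dx":0,"dy":0,"dz":-0.001,"wx":0,"wy":0,"wz":0,"grip":1},{"dx":0,"dy":0,"dz":0,"wx":0,"wy":0,"wz":0,"grip":1}]'
```

```text
time_s: 2.7
ee_pos: [550.1, -134.8, 104.1]
ee_rot: [180.0, 0.0, 87.5]
force: [-1.1, -0.1, 4.9]
gripper_width: 0.8
```

```bash
python3 -m jog '[{"dx":0,"dy":0,"dz":-0.0006,"wx":0,"wy":0,"wz":0,"grip":1},{"dx":0,"dy":0,"dz":0,"wx":0,"wy":0,"wz":0,"grip":1}]'
```

```text
time_s: 2.9
ee_pos: [550.1, -134.8, 104.0]
ee_rot: [179.9, 0.0, 87.5]
force: [-2.7, -0.2, 7.7]
gripper_width: 0.2
```

```bash
python3 -m jog '[{"dx":0.0001,"dy":0.003,"dz":-0.0004,"wx":0,"wy":0,"wz":0,"grip":1},{"dx":0.0001,"dy":0.003,"dz":0,"wx":0,"wy":0,"wz":0,"grip":1},{"dx":0.0001,"dy":0.003,"dz":0,"wx":0,"wy":0,"wz":0,"grip":1}]'; python3 -m jog '[{"dx":0.0001,"dy":0.003,"dz":0,"wx":0,"wy":0,"wz":0,"grip":1},{"dx":0.0001,"dy":0.003,"dz":0,"wx":0,"wy":0,"wz":0,"grip":1},{"dx":0.0001,"dy":0.003,"dz":0,"wx":0,"wy":0,"wz":0,"grip":1}]'; python3 -m jog '[{"dx":0.0001,"dy":0.003,"dz":0,"wx":0,"wy":0,"wz":0,"grip":1},{"dx":0.0001,"dy":0.003,"dz":0,"wx":0,"wy":0,"wz":0,"grip":1},{"dx":0.0001,"dy":0.003,"dz":0,"wx":0,"wy":0,"wz":0,"grip":1}]'
```

```text
time_s: 3.2
ee_pos: [550.6, -125.9, 104.0]
ee_rot: [179.9, 0.0, 87.5]
force: [-2.4, -0.5, 8.8]
gripper_width: 0.4
time_s: 3.5
ee_pos: [551.0, -116.9, 104.0]
ee_rot: [179.9, 0.0, 87.5]
force: [-1.8, 0.7, 9.0]
gripper_width: 0.2
time_s: 3.8
ee_pos: [551.4, -108.0, 104.0]
ee_rot: [179.9, 0.1, 87.6]
force: [-1.9, 0.1, 9.1]
gripper_width: 0.5
```

The right roller turned freely: Fy stayed near 0 with 9 N of press. Next is the middle one.

```bash
python3 -m jog '[{"dx":0,"dy":0,"dz":0.0125,"wx":0,"wy":0,"wz":0,"grip":1},{"dx":0,"dy":0,"dz":0.010,"wx":0,"wy":0,"wz":0,"grip":1},{"dx":0.002,"dy":0.030,"dz":0,"wx":0,"wy":0,"wz":0,"grip":1},{"dx":0.002,"dy":0.030,"dz":0,"wx":0,"wy":0,"wz":0,"grip":1},{"dx":0.001,"dy":0.022,"dz":0,"wx":0,"wy":0,"wz":0,"grip":1},{"dx":0,"dy":0,"dz":-0.010,"wx":0,"wy":0,"wz":0,"grip":1},{"dx":0,"dy":0,"dz":-0.009,"wx":0,"wy":0,"wz":0,"grip":1},{"dx":0,"dy":0,"dz":0,"wx":0,"wy":0,"wz":0,"grip":1},{"dx":0,"dy":0,"dz":-0.0015,"wx":0,"wy":0,"wz":0,"grip":1},{"dx":0,"dy":0,"dz":0,"wx":0,"wy":0,"wz":0,"grip":1}]'; python3 -m jog '[{"dx":0,"dy":0,"dz":-0.001,"wx":0,"wy":0,"wz":0,"grip":1},{"dx":0,"dy":0,"dz":0,"wx":0,"wy":0,"wz":0,"grip":1}]'
```

```text
time_s: 4.8
ee_pos: [555.7, -26.6, 104.4]
ee_rot: [-180.0, 0.0, 87.5]
force: [-0.6, 0.7, -0.2]
gripper_width: 0.3
time_s: 5.0
ee_pos: [555.9, -26.2, 104.1]
ee_rot: [180.0, 0.0, 87.5]
force: [-0.2, -0.6, 3.2]
gripper_width: 0.0
```

```bash
python3 -m jog '[{"dx":0,"dy":0,"dz":-0.0012,"wx":0,"wy":0,"wz":0,"grip":1},{"dx":0,"dy":0,"dz":0,"wx":0,"wy":0,"wz":0,"grip":1}]'; python3 -m jog '[{"dx":0.0001,"dy":0.003,"dz":0,"wx":0,"wy":0,"wz":0,"grip":1},{"dx":0.0001,"dy":0.003,"dz":0,"wx":0,"wy":0,"wz":0,"grip":1},{"dx":0.0001,"dy":0.003,"dz":0,"wx":0,"wy":0,"wz":0,"grip":1}]'; python3 -m jog '[{"dx":0.0001,"dy":0.003,"dz":0,"wx":0,"wy":0,"wz":0,"grip":1},{"dx":0.0001,"dy":0.003,"dz":0,"wx":0,"wy":0,"wz":0,"grip":1},{"dx":0.0001,"dy":0.003,"dz":0,"wx":0,"wy":0,"wz":0,"grip":1}]'; python3 -m jog '[{"dx":0.0001,"dy":0.003,"dz":0,"wx":0,"wy":0,"wz":0,"grip":1},{"dx":0.0001,"dy":0.003,"dz":0,"wx":0,"wy":0,"wz":0,"grip":1},{"dx":0.0001,"dy":0.003,"dz":0,"wx":0,"wy":0,"wz":0,"grip":1}]'
```

```text
time_s: 5.2
ee_pos: [556.0, -26.1, 103.9]
ee_rot: [179.9, 0.0, 87.5]
force: [-3.5, -1.2, 10.3]
gripper_width: 0.0
time_s: 5.5
ee_pos: [556.4, -17.8, 104.1]
ee_rot: [179.9, 0.1, 87.6]
force: [-3.4, -3.1, 10.5]
gripper_width: 0.5
time_s: 5.8
ee_pos: [556.9, -8.9, 104.1]
ee_rot: [179.9, 0.1, 87.6]
force: [-2.9, -2.8, 9.9]
gripper_width: 0.7
time_s: 6.1
ee_pos: [557.3, 0.1, 104.1]
ee_rot: [179.9, 0.1, 87.6]
force: [-2.8, -3.3, 9.2]
gripper_width: 0.5
```

The middle roller drags at about 3 N with 10 N of press. I still stroke the left one.

```bash
python3 -m jog '[{"dx":0,"dy":0,"dz":0.0127,"wx":0,"wy":0,"wz":0,"grip":1},{"dx":0,"dy":0,"dz":0.010,"wx":0,"wy":0,"wz":0,"grip":1},{"dx":0.002,"dy":0.030,"dz":0,"wx":0,"wy":0,"wz":0,"grip":1},{"dx":0.002,"dy":0.030,"dz":0,"wx":0,"wy":0,"wz":0,"grip":1},{"dx":0.001,"dy":0.023,"dz":0,"wx":0,"wy":0,"wz":0,"grip":1},{"dx":0,"dy":0,"dz":-0.010,"wx":0,"wy":0,"wz":0,"grip":1},{"dx":0,"dy":0,"dz":-0.009,"wx":0,"wy":0,"wz":0,"grip":1},{"dx":0,"dy":0,"dz":0,"wx":0,"wy":0,"wz":0,"grip":1},{"dx":0,"dy":0,"dz":-0.0015,"wx":0,"wy":0,"wz":0,"grip":1},{"dx":0,"dy":0,"dz":0,"wx":0,"wy":0,"wz":0,"grip":1}]'; python3 -m jog '[{"dx":0,"dy":0,"dz":-0.001,"wx":0,"wy":0,"wz":0,"grip":1},{"dx":0,"dy":0,"dz":0,"wx":0,"wy":0,"wz":0,"grip":1}]'
```

```text
time_s: 7.1
ee_pos: [561.6, 83.4, 104.4]
ee_rot: [-180.0, 0.0, 87.5]
force: [0.6, 0.2, 0.3]
gripper_width: 0.6
time_s: 7.3
ee_pos: [561.8, 83.9, 104.1]
ee_rot: [180.0, -0.0, 87.5]
force: [-1.2, -0.0, 4.5]
gripper_width: 0.4
```

```bash
python3 -m jog '[{"dx":0,"dy":0,"dz":-0.001,"wx":0,"wy":0,"wz":0,"grip":1},{"dx":0,"dy":0,"dz":0,"wx":0,"wy":0,"wz":0,"grip":1}]'; python3 -m jog '[{"dx":0.0001,"dy":0.003,"dz":0,"wx":0,"wy":0,"wz":0,"grip":1},{"dx":0.0001,"dy":0.003,"dz":0,"wx":0,"wy":0,"wz":0,"grip":1},{"dx":0.0001,"dy":0.003,"dz":0,"wx":0,"wy":0,"wz":0,"grip":1}]'; python3 -m jog '[{"dx":0.0001,"dy":0.003,"dz":0,"wx":0,"wy":0,"wz":0,"grip":1},{"dx":0.0001,"dy":0.003,"dz":0,"wx":0,"wy":0,"wz":0,"grip":1},{"dx":0.0001,"dy":0.003,"dz":0,"wx":0,"wy":0,"wz":0,"grip":1}]'; python3 -m jog '[{"dx":0.0001,"dy":0.003,"dz":0,"wx":0,"wy":0,"wz":0,"grip":1},{"dx":0.0001,"dy":0.003,"dz":0,"wx":0,"wy":0,"wz":0,"grip":1},{"dx":0.0001,"dy":0.003,"dz":0,"wx":0,"wy":0,"wz":0,"grip":1}]'
```

```text
time_s: 7.5
ee_pos: [561.9, 84.2, 104.0]
ee_rot: [179.9, -0.0, 87.5]
force: [-2.9, -0.2, 8.8]
gripper_width: 0.3
time_s: 7.8
ee_pos: [562.3, 93.3, 104.0]
ee_rot: [179.9, -0.0, 87.5]
force: [-2.9, -0.2, 9.5]
gripper_width: 0.6
time_s: 8.1
ee_pos: [562.7, 102.3, 104.0]
ee_rot: [179.9, -0.0, 87.5]
force: [-2.5, 0.7, 9.5]
gripper_width: 0.7
time_s: 8.4
ee_pos: [563.1, 111.3, 104.0]
ee_rot: [179.9, -0.0, 87.5]
force: [-1.2, 0.5, 8.4]
gripper_width: 0.1
```

Only the middle roller drags. I back off upward and look to confirm that all three turned, and to sharpen the mid pose.

```bash
python3 -m jog '[{"dx":0,"dy":0,"dz":0.012,"wx":0,"wy":0,"wz":0,"grip":1},{"dx":0,"dy":0,"dz":0.030,"wx":0,"wy":0,"wz":0,"grip":1},{"dx":-0.002,"dy":-0.030,"dz":0.035,"wx":0,"wy":0,"wz":0,"grip":1},{"dx":-0.002,"dy":-0.035,"dz":0.035,"wx":0,"wy":0,"wz":0,"grip":1},{"dx":-0.002,"dy":-0.045,"dz":0,"wx":0,"wy":0,"wz":0,"grip":1},{"dx":-0.002,"dy":-0.045,"dz":0,"wx":0,"wy":0,"wz":0,"grip":1},{"dx":0,"dy":-0.016,"dz":0,"wx":0,"wy":0,"wz":0,"grip":1},{"dx":0,"dy":0,"dz":0,"wx":0,"wy":0,"wz":0,"grip":1},{"dx":0,"dy":0,"dz":0,"wx":0,"wy":0,"wz":0,"grip":1},{"dx":0,"dy":0,"dz":0,"wx":0,"wy":0,"wz":0,"grip":1}]'
python3 - <<'E'
from workcell import env
import cv2,numpy as np
c=env.get_calibration("wrist");s=env.state();im=env.grab_frame("wrist")[:,:,::-1];cv2.imwrite("pics/w2.png",im)
import pickle;pickle.dump((c,s),open("w2.pkl","wb"))
sc=env.grab_frame("scene")[:,:,::-1];cv2.imwrite("pics/s2.png",sc)
a=im[0:300,140:480]
b=cv2.resize(sc[200:310,200:440],None,fx=2,fy=2)
b=np.clip(b*1.5,0,255).astype(np.uint8)
o=np.zeros((600,800,3),np.uint8);o[:300,:340]=a;o[300:520,:480]=b
cv2.imwrite("pics/o2.png",o)
E
```

```text
time_s: 9.4
ee_pos: [554.7, -58.4, 214.4]
ee_rot: [-180.0, -0.0, 87.6]
force: [0.4, 0.1, 0.2]
gripper_width: 0.2
```

View pics/o2.png

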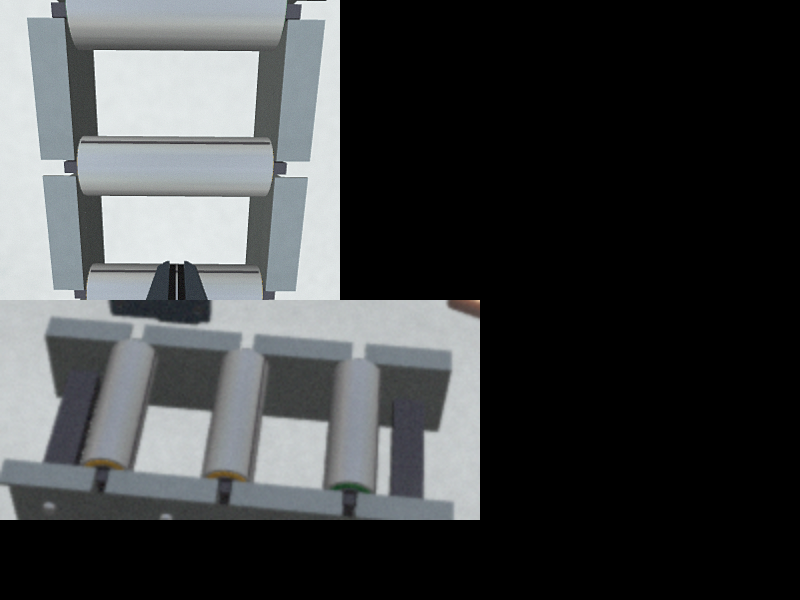

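The mid and right seams have moved well over to the far side of their tubes, about 60° or more, and the left seam is out of sight. The mid tube's silhouette spans rows 137 to 195 and columns 218 to 413 of the wrist frame. I compute its axis from that.

```bash
python3 - <<'E'
from h import *
import pickle
c,s=pickle.load(open("w2.pkl","rb"));R=np.array(c["R"]);C=-R.T@c["t"]
def ray(u,v):
    d=R.T@[(u-c["cx"])/c["fx"],(v-c["cy"])/c["fy"],1];return d/np.linalg.norm(d)
hit=lambda d,z:(C+d*(z-C[2])/d[2]).round(1)
print("cam",C.round(1))
print("axis",hit(ray(316,136.5)+ray(316,195.5),80))
for z in(80,104):print(hit(ray(218,166),z),hit(ray(413,166),z))
print("axle ends",hit(ray(204.5,167),80),hit(ray(426.5,167),80))
print(s["ee_pos"],s["ee_rot"])
E
```

```text
cam [559.   24.3 385.9]
axis [557.2 -10.6  80. ]
[477.3  -7.   80. ] [636.3 -13.5  80. ]
[483.7  -4.6 104. ] [630.2 -10.6 104. ]
axle ends [466.2  -7.4  80. ] [647.3 -14.8  80. ]
[554.67434719 -58.43615197 214.36172957] [-1.79985168e+02 -3.78523732e-02  8.76159016e+01]
```

```bash
python3 -m jog '[{"dx":0.0002,"dy":0.0047,"dz":0,"wx":0,"wy":0,"wz":0.1428,"grip":-1},{"dx":0.0002,"dy":0.0047,"dz":0,"wx":0,"wy":0,"wz":0.1428,"grip":-1},{"dx":0.0002,"dy":0.0047,"dz":0,"wx":0,"wy":0,"wz":0.1428,"grip":-1},{"dx":0.0002,"dy":0.0047,"dz":0,"wx":0,"wy":0,"wz":0.1428,"grip":-1},{"dx":0.0002,"dy":0.0047,"dz":0,"wx":0,"wy":0,"wz":0.1428,"grip":-1},{"dx":0.0002,"dy":0.0047,"dz":0,"wx":0,"wy":0,"wz":0.1428,"grip":-1},{"dx":0.0002,"dy":0.0047,"dz":0,"wx":0,"wy":0,"wz":0.1428,"grip":-1},{"dx":0.0002,"dy":0.0047,"dz":0,"wx":0,"wy":0,"wz":0.1428,"grip":-1},{"dx":0.0002,"dy":0.0047,"dz":0,"wx":0,"wy":0,"wz":0.1428,"grip":-1},{"dx":0.0002,"dy":0.0047,"dz":0,"wx":0,"wy":0,"wz":0.1428,"grip":-1}]' 25
python3 -m jog '[{"dx":0,"dy":0,"dz":-0.020,"wx":0,"wy":0,"wz":0.143,"grip":-1},{"dx":0,"dy":0,"dz":-0.030,"wx":0,"wy":0,"wz":0,"grip":-1},{"dx":0,"dy":0,"dz":0,"wx":0,"wy":0,"wz":0,"grip":-1},{"dx":0,"dy":0,"dz":0,"wx":0,"wy":0,"wz":0,"grip":-1},{"dx":0,"dy":0,"dz":0,"wx":0,"wy":0,"wz":0,"grip":-1}]'
```

```text
time_s: 10.5
ee_pos: [556.6, -11.4, 214.4]
ee_rot: [180.0, -0.0, 169.8]
force: [0.5, -0.7, -0.8]
gripper_width: 77.9
time_s: 11.0
ee_pos: [557.7, -12.4, 165.9]
ee_rot: [180.0, 0.1, 177.6]
force: [-0.3, -0.0, -0.4]
gripper_width: 91.5
```

```bash
python3 -m jog '[{"dx":-0.001,"dy":0.001,"dz":-0.030,"wx":0,"wy":0,"wz":0,"grip":-1},{"dx":0,"dy":0,"dz":-0.030,"wx":0,"wy":0,"wz":0,"grip":-1},{"dx":0,"dy":0,"dz":-0.025,"wx":0,"wy":0,"wz":0,"grip":-1},{"dx":0,"dy":0,"dz":-0.015,"wx":0,"wy":0,"wz":0,"grip":-1},{"dx":0,"dy":0,"dz":-0.0055,"wx":0,"wy":0,"wz":0,"grip":-1},{"dx":0,"dy":0,"dz":0,"wx":0,"wy":0,"wz":0,"grip":-1},{"dx":0,"dy":0,"dz":0,"wx":0,"wy":0,"wz":0,"grip":-1}]'; python3 -m jog '[{"dx":0,"dy":0,"dz":0,"wx":0,"wy":0,"wz":0,"grip":-1}]'
```

```text
time_s: 11.7
ee_pos: [556.8, -11.8, 60.4]
ee_rot: [180.0, 0.2, 177.5]
force: [0.6, 0.3, 0.1]
gripper_width: 91.1
time_s: 11.8
ee_pos: [556.6, -11.8, 60.3]
ee_rot: [180.0, 0.2, 177.5]
force: [0.5, -0.4, 0.7]
gripper_width: 91.6
```

```bash
python3 -m jog '[{"dx":0,"dy":0.0005,"dz":0.0005,"wx":0,"wy":0,"wz":0,"grip":0},{"dx":0,"dy":0,"dz":0,"wx":0,"wy":0,"wz":0,"grip":0.2},{"dx":0,"dy":0,"dz":0,"wx":0,"wy":0,"wz":0,"grip":0.2},{"dx":0,"dy":0,"dz":0,"wx":0,"wy":0,"wz":0,"grip":0.2},{"dx":0,"dy":0,"dz":0,"wx":0,"wy":0,"wz":0,"grip":0.2},{"dx":0,"dy":0,"dz":0,"wx":0,"wy":0,"wz":0,"grip":0.2},{"dx":0,"dy":0,"dz":0,"wx":0,"wy":0,"wz":0,"grip":0.2}]' 10; python3 -m jog '[{"dx":0,"dy":0,"dz":0,"wx":0,"wy":0,"wz":0,"grip":1},{"dx":0,"dy":0,"dz":0,"wx":0,"wy":0,"wz":0,"grip":1}]' 25
```

```text
time_s: 12.5
ee_pos: [555.6, -11.1, 59.5]
ee_rot: [180.0, -0.0, 177.5]
force: [-0.8, 1.1, 0.6]
gripper_width: 48.2
time_s: 12.7
ee_pos: [555.6, -11.1, 59.5]
ee_rot: [180.0, -0.0, 177.5]
force: [0.7, 0.3, 0.9]
gripper_width: 47.9
```

```bash
python3 -m jog '[{"dx":0,"dy":0,"dz":0.002,"wx":0,"wy":0,"wz":0,"grip":1},{"dx":0,"dy":0,"dz":0.004,"wx":0,"wy":0,"wz":0,"grip":1},{"dx":0,"dy":0,"dz":0.005,"wx":0,"wy":0,"wz":0,"grip":1},{"dx":0,"dy":0,"dz":0,"wx":0,"wy":0,"wz":0,"grip":1}]' 30; python3 -m jog '[{"dx":0,"dy":0,"dz":0.006,"wx":0,"wy":0,"wz":0,"grip":1},{"dx":0,"dy":0,"dz":0.008,"wx":0,"wy":0,"wz":0,"grip":1},{"dx":0,"dy":0,"dz":0.008,"wx":0,"wy":0,"wz":0,"grip":1},{"dx":0,"dy":0,"dz":0.015,"wx":0,"wy":0,"wz":0,"grip":1},{"dx":0,"dy":0,"dz":0.020,"wx":0,"wy":0,"wz":0,"grip":1},{"dx":0,"dy":0,"dz":0.020,"wx":0,"wy":0,"wz":0,"grip":1},{"dx":0,"dy":0,"dz":0,"wx":0,"wy":0,"wz":0,"grip":1}]'
```

```text
time_s: 13.1
ee_pos: [556.0, -11.4, 71.0]
ee_rot: [-180.0, 0.1, 177.6]
force: [-0.0, -0.4, -5.0]
gripper_width: 47.3
time_s: 13.8
ee_pos: [557.9, -11.4, 150.9]
ee_rot: [180.0, 0.4, 177.6]
force: [1.3, 0.4, -4.4]
gripper_width: 47.7
```

```bash
python3 -m jog '[{"dx":-0.003,"dy":0.015,"dz":0,"wx":0,"wy":0,"wz":0.0189,"grip":1},{"dx":-0.007,"dy":0.030,"dz":0,"wx":0,"wy":0,"wz":0.0189,"grip":1},{"dx":-0.0095,"dy":0.040,"dz":0,"wx":0,"wy":0,"wz":0.0189,"grip":1},{"dx":-0.0095,"dy":0.040,"dz":0,"wx":0,"wy":0,"wz":0.0189,"grip":1},{"dx":-0.0095,"dy":0.040,"dz":0,"wx":0,"wy":0,"wz":0.0189,"grip":1},{"dx":-0.0095,"dy":0.040,"dz":0,"wx":0,"wy":0,"wz":0.0189,"grip":1},{"dx":-0.0095,"dy":0.040,"dz":0,"wx":0,"wy":0,"wz":0.0189,"grip":1},{"dx":-0.0095,"dy":0.040,"dz":0,"wx":0,"wy":0,"wz":0.0189,"grip":1},{"dx":-0.0095,"dy":0.040,"dz":0,"wx":0,"wy":0,"wz":0.0189,"grip":1},{"dx":-0.007,"dy":0.030,"dz":0,"wx":0,"wy":0,"wz":0.0189,"grip":1}]'; python3 -m jog '[{"dx":-0.004,"dy":0.015,"dz":0,"wx":0,"wy":0,"wz":0,"grip":1},{"dx":0,"dy":0.005,"dz":0,"wx":0,"wy":0,"wz":0,"grip":1},{"dx":0,"dy":0,"dz":0,"wx":0,"wy":0,"wz":0,"grip":1},{"dx":0,"dy":0,"dz":0,"wx":0,"wy":0,"wz":0,"grip":1},{"dx":0,"dy":0,"dz":0,"wx":0,"wy":0,"wz":0,"grip":1}]'
python3 - <<'E'
from workcell import env
import cv2,numpy as np,pickle
c=env.get_calibration("wrist");s=env.state();im=env.grab_frame("wrist")[:,:,::-1];cv2.imwrite("pics/w3.png",im)
pickle.dump((c,s),open("w3.pkl","wb"))
t=env.grab_frame("top")[:,:,::-1];cv2.imwrite("pics/t3.png",t)
o=np.zeros((600,800,3),np.uint8);o[:480,:640]=im
b=cv2.resize(t[200:350,130:240],None,fx=1.45,fy=1.45);o[:b.shape[0],640:640+b.shape[1]]=np.clip(b*1.5,0,255)
cv2.imwrite("pics/o3.png",o)
E
```

```text
time_s: 14.8
ee_pos: [469.8, 346.4, 146.0]
ee_rot: [180.0, -0.1, -171.5]
force: [0.7, -1.0, -5.8]
gripper_width: 47.3
time_s: 15.3
ee_pos: [468.5, 362.3, 147.4]
ee_rot: [-180.0, -0.0, -171.7]
force: [-0.1, -0.3, -5.0]
gripper_width: 47.6
```

View pics/o3.png

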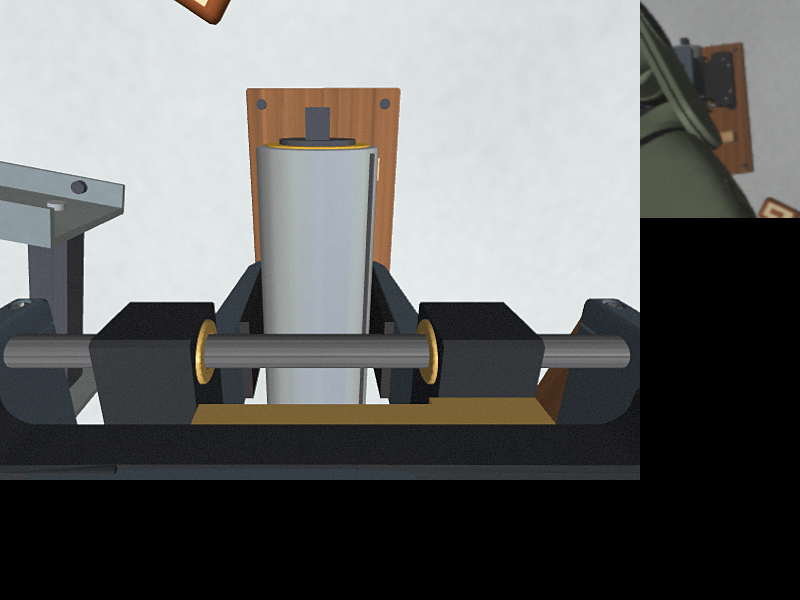

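The roller is held square. The board's near edge corners are at (246.5,88) and (400,88), with side edges through about (257,230) and (389,262). The tube outline at row 150 spans columns 257.5 to 377. I compare the roller and rack axes from this one picture.

```bash
python3 - <<'E'
from h import *
import pickle
c,s=pickle.load(open("w3.pkl","rb"));R=np.array(c["R"]);C=-R.T@c["t"]
def ray(u,v):
    d=R.T@[(u-c["cx"])/c["fx"],(v-c["cy"])/c["fy"],1];return d/np.linalg.norm(d)
hit=lambda d,z:(C+d*(z-C[2])/d[2])
p0=(468.4,363.5,np.radians(8.41))
a=p0[2];Ri=np.array([[np.cos(a),np.sin(a)],[-np.sin(a),np.cos(a)]])
loc=lambda X:(Ri@(X[:2]-p0[:2])).round(1)
for uv in((400,88),(246.5,88),(257,230),(389,262)):print("board local",loc(hit(ray(*uv),12)))
za=s["ee_pos"][2]+19
print("axle end local",loc(hit(ray(317.5,123),za)),"tube sil",loc(hit(ray(257.5,152),za)),loc(hit(ray(377,152),za)))
print("tcp local",loc(s["ee_pos"]),s["ee_pos"],s["ee_rot"][2])
E
```

```text
board local [-106.9   63.3]
board local [-107.1  -55.1]
board local [  7.  -52.5]
board local [36.7 62.8]
axle end local [-81.7  -0.7] tube sil [-70.6 -24.9] [-70.5  23.2]
tcp local [-0.1 -1.2] [468.46828869 362.33609326 147.40314645] -171.71687571135436
```

```bash
python3 - <<'E'
from h import *
import pickle
im=cv2.imread("pics/w3.png");cv2.imwrite("pics/z3.png",cv2.resize(np.hstack([im[80:290,235:290],im[80:290,360:415]]),None,fx=2.8,fy=2.8,interpolation=cv2.INTER_NEAREST))
c,s=pickle.load(open("w3.pkl","rb"));R=np.array(c["R"]);C=-R.T@c["t"]
def pr(n,p,X):print(n,proj(c,place(p,X)).round(1).tolist())
for dx,dy in((0,0),(2.3,4.8),(1,2.5)):
    p=(468.4+dx,363.5+dy,np.radians(8.41))
    pr("saddle +y tip",p,[(-60,25.5,47),(-44,25.5,47),(-60,25.5,12),(-44,25.5,12),(-60,-25.5,47),(-44,-25.5,47)])
E
```

```text
saddle +y tip [[353.6, 153.9], [353.0, 176.2], [349.5, 150.3], [349.0, 170.2], [282.6, 154.0], [283.2, 176.3]]
saddle +y tip [[359.6, 158.1], [358.9, 180.3], [354.8, 154.0], [354.3, 173.8], [288.9, 158.2], [289.4, 180.4]]
saddle +y tip [[356.8, 155.8], [356.1, 178.1], [352.3, 152.0], [351.8, 171.9], [285.9, 155.9], [286.5, 178.2]]
```

View pics/z3.png

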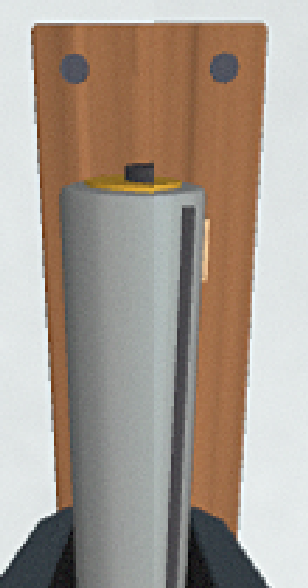

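The saddle's +y edge shows at about column 379.6, rows 158.6 to 180.7. The wrist therefore puts the rack about (+2, +4) mm from my top-view fit. I shift by that and lower by feel.

```bash
python3 -m jog '[{"dx":0.002,"dy":0.005,"dz":-0.020,"wx":0,"wy":0,"wz":0,"grip":1},{"dx":0,"dy":0,"dz":-0.025,"wx":0,"wy":0,"wz":0,"grip":1},{"dx":0,"dy":0,"dz":-0.025,"wx":0,"wy":0,"wz":0,"grip":1},{"dx":0,"dy":0,"dz":-0.020,"wx":0,"wy":0,"wz":0,"grip":1},{"dx":0,"dy":0,"dz":-0.010,"wx":0,"wy":0,"wz":0,"grip":1},{"dx":0,"dy":0,"dz":0,"wx":0,"wy":0,"wz":0,"grip":1},{"dx":0,"dy":0,"dz":0,"wx":0,"wy":0,"wz":0,"grip":1}]'; python3 -m jog '[{"dx":0,"dy":0,"dz":-0.003,"wx":0,"wy":0,"wz":0,"grip":1},{"dx":0,"dy":0,"dz":0,"wx":0,"wy":0,"wz":0,"grip":1}]'
```

```text
time_s: 16.1
ee_pos: [470.9, 369.0, 48.4]
ee_rot: [180.0, 0.1, -171.6]
force: [0.6, -0.6, -4.2]
gripper_width: 47.7
time_s: 16.3
ee_pos: [470.5, 369.0, 45.2]
ee_rot: [180.0, 0.1, -171.6]
force: [0.4, 0.2, -4.1]
gripper_width: 47.5
```

```bash
python3 -m jog '[{"dx":0,"dy":-0.001,"dz":-0.002,"wx":0,"wy":0,"wz":0,"grip":1},{"dx":0,"dy":0,"dz":-0.001,"wx":0,"wy":0,"wz":0,"grip":1},{"dx":0,"dy":0,"dz":0,"wx":0,"wy":0,"wz":0,"grip":1}]';  python3 -m jog '[{"dx":0,"dy":0,"dz":-0.002,"wx":0,"wy":0,"wz":0,"grip":1},{"dx":0,"dy":0,"dz":0,"wx":0,"wy":0,"wz":0,"grip":1}]'
```

```text
time_s: 16.6
ee_pos: [470.0, 367.7, 41.4]
ee_rot: [180.0, -0.0, -171.6]
force: [0.2, 0.3, -5.4]
gripper_width: 47.3
time_s: 16.8
ee_pos: [470.0, 367.6, 39.2]
ee_rot: [-180.0, -0.0, -171.6]
force: [0.3, -0.5, -4.9]
gripper_width: 47.5
```

```bash
python3 -m jog '[{"dx":0,"dy":0,"dz":-0.001,"wx":0,"wy":0,"wz":0,"grip":1},{"dx":0,"dy":0,"dz":0,"wx":0,"wy":0,"wz":0,"grip":1}]';  python3 -m jog '[{"dx":0,"dy":0,"dz":-0.001,"wx":0,"wy":0,"wz":0,"grip":1},{"dx":0,"dy":0,"dz":0,"wx":0,"wy":0,"wz":0,"grip":1}]'
```

```text
time_s: 17.0
ee_pos: [470.1, 367.7, 38.3]
ee_rot: [-180.0, -0.0, -171.6]
force: [-0.8, -0.9, -5.1]
gripper_width: 47.9
time_s: 17.2
ee_pos: [470.1, 367.7, 37.3]
ee_rot: [-180.0, -0.0, -171.6]
force: [-0.5, 0.4, -4.4]
gripper_width: 47.8
```

```bash
python3 -m jog '[{"dx":0,"dy":0,"dz":-0.001,"wx":0,"wy":0,"wz":0,"grip":1},{"dx":0,"dy":0,"dz":0,"wx":0,"wy":0,"wz":0,"grip":1}]';  python3 -m jog '[{"dx":0,"dy":0,"dz":-0.0005,"wx":0,"wy":0,"wz":0,"grip":1},{"dx":0,"dy":0,"dz":0,"wx":0,"wy":0,"wz":0,"grip":1}]'
```

```text
time_s: 17.4
ee_pos: [470.1, 367.7, 36.3]
ee_rot: [-180.0, -0.0, -171.6]
force: [0.4, 0.2, -4.5]
gripper_width: 47.2
time_s: 17.6
ee_pos: [470.1, 367.7, 35.9]
ee_rot: [180.0, -0.0, -171.6]
force: [-0.2, 0.7, -5.4]
gripper_width: 47.3
```

```bash
python3 -m jog '[{"dx":0,"dy":0,"dz":-0.0005,"wx":0,"wy":0,"wz":0,"grip":1},{"dx":0,"dy":0,"dz":0,"wx":0,"wy":0,"wz":0,"grip":1}]';  python3 -m jog '[{"dx":0,"dy":0,"dz":-0.0005,"wx":0,"wy":0,"wz":0,"grip":1},{"dx":0,"dy":0,"dz":0,"wx":0,"wy":0,"wz":0,"grip":1}]'
```

```text
time_s: 17.8
ee_pos: [470.2, 367.8, 35.6]
ee_rot: [180.0, 0.0, -171.6]
force: [0.2, -0.3, -3.8]
gripper_width: 47.4
time_s: 18.0
ee_pos: [470.2, 367.8, 35.6]
ee_rot: [180.0, 0.0, -171.6]
force: [-1.4, -0.2, 0.5]
gripper_width: 47.4
```

The roller is seated: z has stopped at 35.6, the rack carries the weight, and there is no side force. I release slowly and rise.

```bash
python3 -m jog '[{"dx":0,"dy":0,"dz":0,"wx":0,"wy":0,"wz":0,"grip":1},{"dx":0,"dy":0,"dz":0,"wx":0,"wy":0,"wz":0,"grip":1}]' 5; python3 -m jog '[{"dx":0,"dy":0,"dz":0,"wx":0,"wy":0,"wz":0,"grip":-0.15},{"dx":0,"dy":0,"dz":0,"wx":0,"wy":0,"wz":0,"grip":-0.3},{"dx":0,"dy":0,"dz":0,"wx":0,"wy":0,"wz":0,"grip":-0.6},{"dx":0,"dy":0,"dz":0,"wx":0,"wy":0,"wz":0,"grip":-0.8},{"dx":0,"dy":0,"dz":0,"wx":0,"wy":0,"wz":0,"grip":-0.8},{"dx":0,"dy":0,"dz":0,"wx":0,"wy":0,"wz":0,"grip":-0.8}]'
```

```text
time_s: 18.2
ee_pos: [470.3, 367.8, 35.4]
ee_rot: [180.0, 0.0, -171.6]
force: [-1.1, -1.3, 1.3]
gripper_width: 48.0
time_s: 18.8
ee_pos: [470.2, 367.7, 34.9]
ee_rot: [180.0, 0.0, -171.6]
force: [0.8, -1.2, -0.1]
gripper_width: 81.9
```

```bash
python3 -m jog '[{"dx":0,"dy":0,"dz":0.010,"wx":0,"wy":0,"wz":0,"grip":-0.8},{"dx":0,"dy":0,"dz":0.020,"wx":0,"wy":0,"wz":0,"grip":-0.8},{"dx":0,"dy":0,"dz":0.030,"wx":0,"wy":0,"wz":0,"grip":-0.8},{"dx":0,"dy":0,"dz":0.040,"wx":0,"wy":0,"wz":0,"grip":-0.8},{"dx":0,"dy":0,"dz":0.045,"wx":0,"wy":0,"wz":0,"grip":-0.8},{"dx":0,"dy":0,"dz":0.045,"wx":0,"wy":0,"wz":0,"grip":-0.8},{"dx":-0.020,"dy":0.030,"dz":0.020,"wx":0,"wy":0,"wz":0,"grip":-0.8},{"dx":-0.020,"dy":0.035,"dz":0,"wx":0,"wy":0,"wz":0,"grip":-0.8},{"dx":-0.020,"dy":0.035,"dz":0,"wx":0,"wy":0,"wz":0,"grip":-0.8},{"dx":-0.020,"dy":0.035,"dz":0,"wx":0,"wy":0,"wz":0,"grip":-0.8}]'; python3 -m jog '[{"dx":-0.025,"dy":0.035,"dz":0,"wx":0,"wy":0,"wz":0,"grip":-0.8},{"dx":-0.025,"dy":0.035,"dz":0,"wx":0,"wy":0,"wz":0,"grip":-0.8},{"dx":0,"dy":0,"dz":0,"wx":0,"wy":0,"wz":0,"grip":-0.8},{"dx":0,"dy":0,"dz":0,"wx":0,"wy":0,"wz":0,"grip":-0.8}]'
python3 - <<'E'
from workcell import env
import cv2,numpy as np
a=env.grab_frame("scene")[:,:,::-1];cv2.imwrite("pics/s4.png",a)
cv2.imwrite("pics/s4c.png",np.clip(cv2.resize(a[180:420,100:560],None,fx=1.73,fy=1.73,interpolation=cv2.INTER_CUBIC)*1.4,0,255).astype(np.uint8))
# bystander change check vs start
d=cv2.absdiff(cv2.GaussianBlur(a,(5,5),0),cv2.GaussianBlur(cv2.imread("pics/scene0.png"),(5,5),0)).max(2)
for n,(x0,y0,x1,y1) in dict(brush=(115,355,245,400),strip=(265,355,362,388),hammer=(335,350,502,410),agate=(420,188,458,214),slab=(95,210,182,308)).items():print(n,(d[y0:y1,x0:x1]>40).sum())
E
```

```text
time_s: 19.8
ee_pos: [389.3, 503.8, 246.4]
ee_rot: [179.9, 0.1, -171.7]
force: [0.7, 0.6, -1.1]
gripper_width: 82.1
time_s: 20.2
ee_pos: [339.5, 573.1, 245.2]
ee_rot: [-180.0, 0.0, -171.5]
force: [0.5, -0.4, 0.8]
gripper_width: 82.1
brush 0
strip 0
hammer 0
agate 0
slab 0
```

View pics/s4c.png

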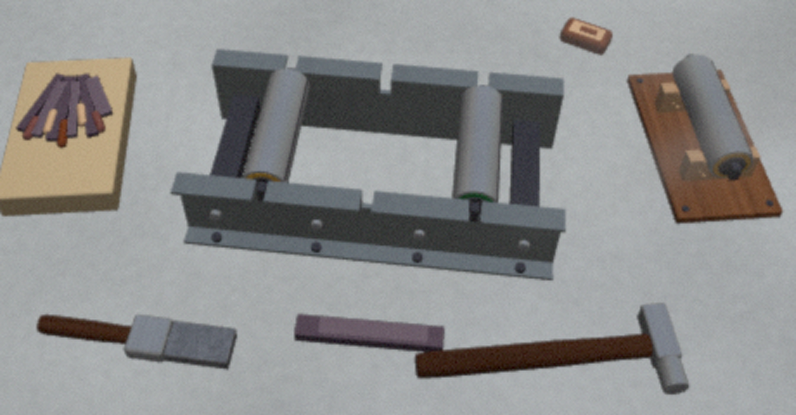

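The picture shows the roller lying in both saddles, the two others still seated in their slots, and the tools where they were.

```bash
python3 -c "
from workcell import env
print(env.job_done())"
```

```text
the job is handed in; nothing more can be done
None
```

The middle roller is the gritty one. It now lies in the two V saddles of the rack, and I handed the job in at about 20 s of the 72 s allowed.

- **Stroking:** I stroked all three rollers about 27 mm (some 64°) with 8 to 10 N of press. The middle one dragged at about 3 N. The left and right ones showed only sensor noise (under 0.7 N). A picture afterwards showed the seams on the middle and right rollers well over to the far side. The left seam was no longer on top, but I could not see where it had gone.
- **Lifting and laying:** The middle roller came straight up and settled in the saddles at the expected height, within my estimate. There was no sideways force and under 2 N on the tool.
- **Last picture:** The roller lies in both saddles, and the other two sit in their slots. The brush, strip, hammer, agate and slab show no change from the start. The gripper is well clear of everything.

- **Camera disagreement:** The wrist and top cameras placed the rack about 4 mm apart. I used the wrist view and lowered by feel, and the clean seating bore it out.
- **Refused moves:** My first move commands were refused because their rows did not list every value. The arm did not move then.

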